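Nudge the rack adapter plate onto its locating pins

ROBOT

A 6-joint arm with a two-finger parallel gripper is mounted at the origin on the work surface. World frame = base frame: x ahead of the robot, y to its left, z up, the work surface at z = 0. Lengths are in m, angles in rad, forces in N, time in s.
With the tool pointing down it reaches from about 0.325 to 0.9 m from the base axis. Payload 6.1 kg.
Tool frame: the origin (TCP) lies midway between the tips of the shut fingers; the grasp point (between the pads) lies 19 mm behind it; z points along the fingers, y is the line along which they close (so a half turn about z gives the same grasp; the last joint's range is limited). The gripper opens to 87 mm and grips with 3 to 60 N. Pads are 19 mm wide; open, the fingers measure 117 mm over their backs; the gripper's body (75 mm by 190 mm) begins 51 mm behind the grasp point.
Start: joints at [-1.322, 0.22, 1.526, -0, 1.395, -0.126], TCP at [0.229, -0.582, 0.195] pointing down, gripper open.
Joint ranges: [-2.98, 2.98], [-0.91, 2.08], [0.09, 2.57], [-1.24, 4.39], [0.2, 2.65], [-2.68, 2.68]. Speed limits (rad/s): [2.57, 2.57, 3.01, 3.14, 3.14, 3.14].

INTERFACE

Orientations are given as a rotation vector (axis times angle).
In Python, from workcell import manip gives the robot as it stands. The module is installed in compiled form; this text tells all that it offers.
- The arm moves only by the tool step_arm, never from a script. Its argument "rows" is a list of rows, each a list of 3 entries, a list of its own where there are three numbers: the turn, a rotation vector about the tool's x, y, z in degrees, then the shift along the tool's x, y, z in mm, then the finger opening in mm, from 0 to 87. In form: [[[rx, ry, rz], [dx, dy, dz], fingers], ...]. A call has 1 to 20 rows; each row is the pose to reach, as a shift and turn from the pose commanded when the call began, along the tool's axes at that moment; what a row does not reach only later rows make up. A row lasts 1/12 s, in which the tool goes at most 41.7 mm and 7.16 degrees, less where a joint would pass 70% of its speed; a pose out of reach is approached as far as the arm can. A call with a gripper value outside its range is refused whole. The fingers move at their own pace and stop on an object; the grip force is fixed at half the most. Time passes only in rows, so rows that repeat a pose let the fingers close. It gives the time, the measured TCP pose, the force, the opening and the grip force at its end, in the units of the state.
- manip.state(): the state, without advancing time (a new reading comes with each control period).
- manip.get_image(name): name is "scene" or "top" or "wrist"; returns the picture (420x560x3 uint8, red, green, blue); there is no depth.
- manip.camera_info(name): a dict with "fx", "fy", "cx", "cy" (pixels), "R" (3x3) and "t" (3): a world point X has camera coordinates R X + t. Camera axes: x right, y down, z forward; pixel columns grow to the right and rows downward; lengths in m; the calibration is good to about 2 mm. A picture is of the moment at which its call begins: read the wrist's pose just before it. camera_info takes no time and is no camera call; for the wrist camera it gives the pose at the moment of the call.
- manip.sign_off(): hands the job in; it is judged then, once.
The state is a dict: "clock": time; "q": joint angles; "joint_vel": joint speeds; "joint_torque": joint torques, N m; "eef_pos": TCP position; "tool_rot": TCP orientation; "ft_force": force on the tool from outside, world axes, zero at the start; "moment": the same for the moment, N m; "gripper_width": finger opening in m; "finger_force": force on a finger pad.
Only numpy, scipy, OpenCV 4.12 (cv2) and the standard library are available. Lean on these libraries where they do the work, as an engineer would, in place of code of your own. Each camera call takes 0.05 s, during which the arm holds its last target. There are 200 camera calls.

TASK

The rack adapter plate has been left on the apron of the analyser's loading deck. With the fingertips, nudge it sideways across the apron and over the step until both of its holes drop over the two locating pins and it sits flat on the nest floor, then move clear. Push only against its edges: keep off its lifting knob, do not lift or carry it, and leave everything else where it stands.

Things in the scene. Friction and masses are not known exactly. Their poses are not given: they have to be found in the camera images.
- deck: Fixed loading deck on the table, 220 mm (its x) by 452 mm (its y), yaw up to 0.2 rad either way. Origin: on the table surface, under the middle of the seated plate. Along its +y: grey apron, y -262 to -49 mm, flat top 14 mm above the table; sharp step down; black nest floor, y -49 to +76 mm, 7 mm above the table, open at both x ends; grey back shelf, y +76 to +190 mm, 14 mm high.
- seat (a point): Point on the nest floor (7 mm above the table) where the origin of the seated plate belongs, its x and y axes along the deck's. The seated plate's rear (-y) edge is then 4 mm past the step and its top 5 mm above the apron.
- pin_near (a point): Tip of the steel locating pin on the deck's -x side (nearer the robot), at (-42, -12) mm in the deck's frame, 13.5 mm above the table. The pins are fixed, 12 mm in diameter at the root, stand 6.5 mm above the nest floor (0.5 mm below the apron) and taper to 5 mm at the tip.
- pin_far (a point): Tip of the other, equal locating pin, at (+42, -12) mm in the deck's frame.
- plate: Loose aluminium adapter plate, 120 mm (its x) by 90 mm (its y), 12 mm thick, 0.25 to 0.47 kg, with two thin white marking strips and a black knob on top. Origin: centre of its underside; z up. Starts flat on the apron, +y edge towards the nest, turned up to 0.35 rad from the deck's axes and up to 25 mm off the nest's centre line. It slides with ordinary friction.
- knob: Black lifting knob fixed in the middle of the plate's top, 22 mm across, 20 mm high, its top 32 mm above the plate's underside. Origin: its foot, on the plate's top. Not to be used in this job.
- hole_near (a point): Centre, at the underside, of the plate's through hole on its -x side, at (-42, -12) mm in the plate's frame. The hole is 14 mm in diameter: over the tapered pin it finds its way from up to about 4 mm off.
- hole_far (a point): Centre, at the underside, of the other, equal through hole, at (+42, -12) mm in the plate's frame.
- tube_rack: Bystander: loose cream rack of purple-capped tubes, 52 by 118 mm, 95 mm high, on the table beyond the deck's far (+x) side. Origin: centre of its underside.
- jar: Bystander: loose jar, 44 mm across, 50 mm high, standing on the deck's back shelf. Origin: centre of its underside.
- vial: Bystander: loose small white vial, 26 mm across, 46 mm high, standing on the deck's back shelf. Origin: centre of its underside.
- tip_box: Bystander: loose pipette tip box, 80 by 110 mm, 44 mm high, on the table past the apron's -y end. Origin: centre of its underside.
- cup: Bystander: loose white cup, 60 mm across, 50 mm high, on the table past the apron's -y end. Origin: centre of its underside.
- bottle: Bystander: loose amber bottle, 56 mm across, 120 mm high, on the table beyond the deck's far side. Origin: centre of its underside.
- label_roll: Bystander: loose paper label roll, 60 mm across, 35 mm high, on the table beyond the deck's far side. Origin: centre of its underside.
- scanner: Bystander: loose hand-held barcode scanner, about 180 mm long, 55 mm high, lying on the table past the deck's +y end. Origin: under its middle, on the table.
Things that resemble listed ones, but are neither listed nor needed, are in the scene too. What is shaped like the plate but red is not meant.

How it is judged:
By the outcome, as a careful person would: the job done as asked, in the order asked, and still so for the second after the job is handed in, with the robot touching nothing.
It also fails if it takes over 69 s, if anything falls off the work surface, if the arm or the gripper's body presses on something with over 40 N, if the wrist force passes 120 N, or if a joint passes its speed limit or range.

## Working session

There is one attempt and no reset: what is moved stays moved. The work goes in short steps, Python scripts to look and compute and a tool call to move; the robot and the scene stay as the last step left them, time stands still between calls to the robot, and variables do not carry over. Pictures are saved under pics/ and viewed, at most 10 in all, crops included, and the job is handed in when it is done.

Besides the shell and the picture viewer there is one more tool, called after "Emit:" by a JSON object that holds its "op" and its "data", one argument or row to a line. step_arm: Moves the arm, as the interface text tells. Its arguments: {"type":"object","properties":{"rows":{"type":"array"}},"required":["rows"]}

```bash
mkdir -p pics; cat > h.py <<'E'
import numpy as np, cv2
from workcell import manip
from scipy.spatial.transform import Rotation as Ro
def save(name,fn):
    im=manip.get_image(name); cv2.imwrite('pics/'+fn,im[:,:,::-1]); return im
def px2w(name,u,v,z,info=None):
    c=info or manip.camera_info(name); R=np.array(c['R']);t=np.array(c['t'])
    d=R.T@np.array([(u-c['cx'])/c['fx'],(v-c['cy'])/c['fy'],1]); o=-R.T@t
    return o+d*(z-o[2])/d[2]
def w2px(name,X,info=None):
    c=info or manip.camera_info(name); p=np.array(c['R'])@np.array(X)+np.array(c['t'])
    return np.array([c['fx']*p[0]/p[2]+c['cx'],c['fy']*p[1]/p[2]+c['cy']])
E
python3 - <<'E'
from h import *
im=save('top','top1.png'); save('scene','scene1.png')
s=manip.state(); print(s['eef_pos'],s['tool_rot'],s['clock'])
print(Ro.from_rotvec(s['tool_rot']).as_matrix().round(3))
for n in('top','scene'):
    c=manip.camera_info(n); print(n,c['fx'],-np.array(c['R']).T@np.array(c['t']))
E
```

```text
[ 0.22865651 -0.58100203  0.1942295 ] [-3.08482459e+00 -5.84977582e-01  1.69678566e-04] 0.1
[[ 0.931  0.366 -0.   ]
 [ 0.366 -0.931  0.002]
 [ 0.    -0.002 -1.   ]]
top 484.6134291781569 [0.39363296 0.0444896  1.42480164]
scene 410.10394088056984 [ 1.07106258 -0.39897063  0.87766507]
```

View pics/top1.png

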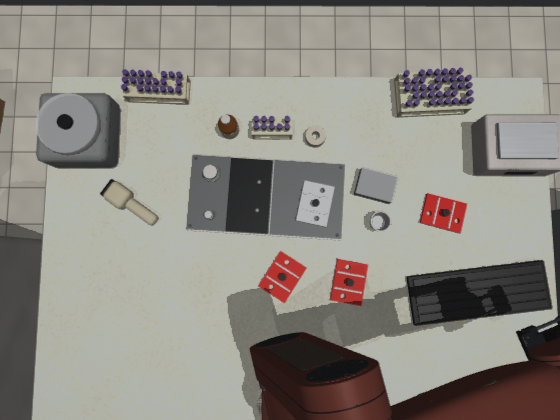

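View pics/scene1.png

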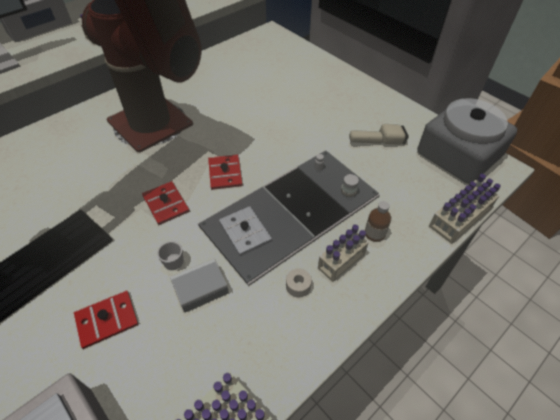

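The only candidates shaped like the plate are the silver one at top (316,204) on the deck's apron and three red ones at (283,277), (349,282) and (444,213). The silver one is meant, because red is excluded and it lies on the apron. The deck spans about (188–344, 155–239), with its black nest at x 228–272. I'll confirm in an enlarged crop.

```bash
python3 - <<'E'
import cv2
im=cv2.imread('pics/top1.png')[150:245,184:350]
cv2.imwrite('pics/crop1.png',cv2.resize(im,None,fx=4.8,fy=4.8,interpolation=cv2.INTER_CUBIC))
E
```

```text
(no output)
```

View pics/crop1.png

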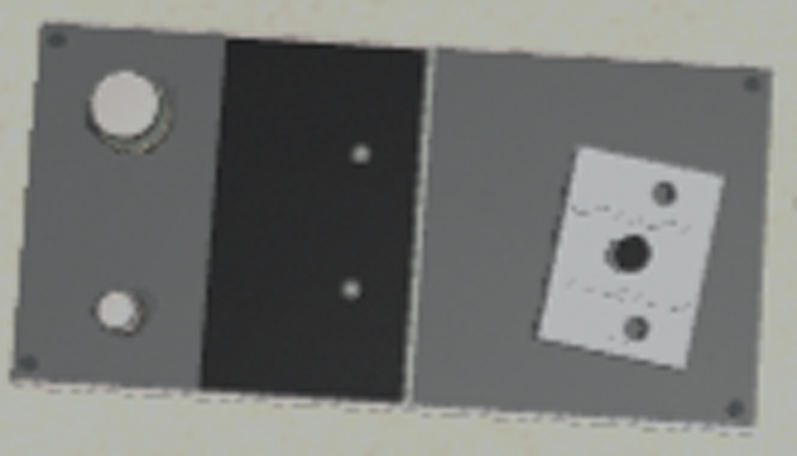

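The crop confirms it: a silver plate with two white strips and a black knob. Its corners are at crop (578,147), (723,177), (686,368), (538,338). The pins are at (361,153) far and (351,289) near. The deck corners are at (42,23), (772,68), (755,426), (12,380).

```bash
cat >> h.py <<'E'
def rigid(L,W):
    "2D rigid fit: world = R(th) local + t"
    L=np.array(L,float);W=np.array(W,float);a=L-L.mean(0);b=W-W.mean(0)
    th=np.arctan2((a[:,0]*b[:,1]-a[:,1]*b[:,0]).sum(),(a*b).sum())
    R=np.array([[np.cos(th),-np.sin(th)],[np.sin(th),np.cos(th)]]);t=W.mean(0)-R@L.mean(0)
    return th,t,W-(L@R.T+t)
E
python3 - <<'E'
from h import *
f=lambda p,z:px2w('top',184+(p[0]+.5)/4.8-.5,150+(p[1]+.5)/4.8-.5,z)[:2]*1e3
pins=[f((361,153),.0135),f((351,289),.0135)]
dc=[f(p,.014) for p in((42,23),(772,68),(755,426),(12,380))]
th,t,r=rigid([(42,-12),(-42,-12),(110,190),(110,-262),(-110,-262),(-110,190)],pins+dc)
print('deck',th,t);print(r.round(1))
th2,t2,r2=rigid([(42,-12),(-42,-12)],pins);print('pins',th2,t2)
# plate: +y toward nest (left), +x up
pc=[f(p,.026) for p in((578,147),(723,177),(686,368),(538,338))]
pt,pp,r=rigid([(60,45),(60,-45),(-60,-45),(-60,45)],pc);print('plate',pt,pp);print(r.round(1))
h=[f((664,193),.026),f((637,328),.026)];print('holes',rigid([(42,-12),(-42,-12)],h))
c,s=np.cos(th),np.sin(th);print('plate in deck',np.array([[c,s],[-s,c]])@(pp-t),np.degrees(pt-th))
E
```

```text
deck -0.060570150219616224 [580.62239509 128.98645603]
[[-0.2 -0.2]
 [-0.2  0.2]
 [ 0.6 -0.1]
 [ 0.5  0.3]
 [-0.3  0.3]
 [-0.4 -0.5]]
pins -0.065325341158301 [580.4796482  128.94357574]
plate -0.20330114209978448 [556.15091932 -50.48703272]
[[-0.5  0. ]
 [-0.6  0.1]
 [ 0.6 -0.5]
 [ 0.4  0.4]]
holes (np.float64(-0.2034131269446341), array([556.61316199, -50.37856756]), array([[ 0.00651378, -0.00134357],
       [-0.00651378,  0.00134357]]))
plate in deck [ -13.56250931 -180.62570314] -8.177883440449664
```

```bash
cat >> h.py <<'E'
DECK=(-0.0606,np.array([580.6,129.0]))
def rot(a): return np.array([[np.cos(a),-np.sin(a)],[np.sin(a),np.cos(a)]])
def d2w(p): return rot(DECK[0])@np.array(p,float)+DECK[1]
def w2d(p): return rot(DECK[0]).T@(np.array(p,float)-DECK[1])
def move(xy,z,yaw):
    "world mm, tool-y yaw rad -> turn(deg), shift(mm) in tool axes (from measured pose)"
    s=manip.state();M=Ro.from_rotvec(s['tool_rot']).as_matrix();p=np.array(s['eef_pos'])*1e3
    T=np.array([[-np.sin(yaw),np.cos(yaw),0],[np.cos(yaw),np.sin(yaw),0],[0,0,-1.]]).T  # cols x,y,z
    print('turn',np.degrees(Ro.from_matrix(M.T@T).as_rotvec()).round(2),'shift',(M.T@(np.array([*xy,z])-p)).round(1))
def tool():
    s=manip.state();M=Ro.from_rotvec(s['tool_rot']).as_matrix();p=np.array(s['eef_pos'])*1e3
    print('t',round(s['clock'],2),'world',p.round(1),'deck',w2d(p[:2]).round(1),'yaw-deck deg',round(np.degrees(np.arctan2(M[1,1],M[0,1])-DECK[0]),2),'tilt',np.degrees(np.arccos(-M[2,2])).round(2),'F',np.round(s['ft_force'],1),'q',np.round(s['q'],2))
E
python3 - <<'E'
from h import *
th=-0.2033;pp=np.array([556.4,-50.4])
for b in (-66,): move(pp+rot(th)@[0,b],80,th)
print(w2d(pp+rot(th)@[0,-66]))
for n,u,v,z in(('tipbox tl',359,168,.044),('tipbox bl',354,194,.044),('cup',377,219,.05),('bottle',228,118,.12),('rack',252,137,.09)): print(n,(px2w('top',u,v,z)*1e3).round(0))
E
```

```text
turn [ -0.09  -0.06 -56.88] shift [ 463.2 -318.3  114.9]
[ -22.67685919 -245.86546365]
tipbox tl [ 657. -177.   44.]
tipbox bl [ 581. -161.   44.]
cup [ 508. -225.   50.]
bottle [782. 196. 120.]
rack [736. 131.  90.]
```

Emit:
{"op": "step_arm", "data": {
  "rows": [
    [[0,0,-7],[33,-23,0],87],
    [[0,0,-14],[66,-46,0],87],
    [[0,0,-21],[99,-68,0],87],
    [[0,0,-28],[132,-91,0],87],
    [[0,0,-35],[165,-114,0],87],
    [[0,0,-42],[198,-137,0],87],
    [[0,0,-49],[231,-159,0],87],
    [[0,0,-56.9],[264,-182,0],87],
    [[0,0,-56.9],[297,-205,0],87],
    [[0,0,-56.9],[330,-227,0],87],
    [[0,0,-56.9],[363,-250,0],87],
    [[0,0,-56.9],[396,-273,20],87],
    [[0,0,-56.9],[430,-296,50],87],
    [[0,0,-56.9],[463,-318,80],87],
    [[0,0,-56.9],[463,-318,115],87],
    [[0,0,-56.9],[463,-318,115],87],
    [[0,0,-56.9],[463,-318,115],87],
    [[0,0,-56.9],[463,-318,115],87]
  ]
}}

```text
clock: 1.6
eef_pos: [0.5428, -0.1166, 0.0804]
tool_rot: [-2.434, -1.985, 0.002]
ft_force: [-0.1, 0.0, -0.4]
gripper_width: 0.0871
finger_force: 0.0
```

```bash
python3 - <<'E'
from h import *
tool(); save('wrist','wrist1.png'); c=manip.camera_info('wrist')
th=-0.2033;pp=np.array([556.4,-50.4])
move(pp+rot(th)@[0,-66],17,th)
for l in((60,-45),(-60,-45)): print(w2px('wrist',[*(pp+rot(th)@l)/1e3,.026],c))
E
```

```text
t 1.6 world [ 542.8 -116.6   80.4] deck [ -22.8 -247.5] yaw-deck deg -8.14 tilt 0.07 F [-0.1  0.  -0.4] q [-0.35  0.17  1.81 -0.    1.16 -0.15]
turn [ 0.1   0.04 -0.02] shift [ 2.2 -1.3 64.8]
[358.77456134 180.54945666]
[189.90306559 180.77956895]
```

View pics/wrist1.png

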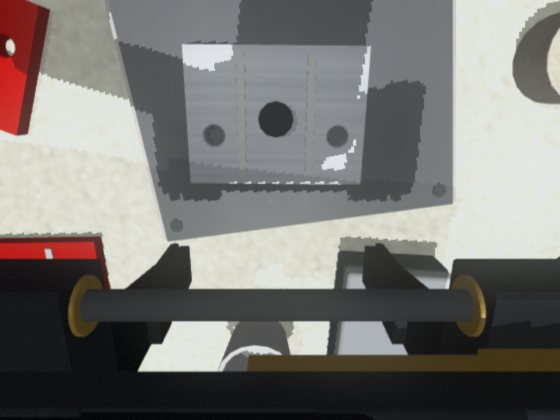

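The picture shows the plate's rear edge at row 183, columns 191–360, within 2 px of where my measurement predicts. The fingertips at (177,245) and (378,245) are behind it, over clear apron. Going down.

Emit:
{"op": "step_arm", "data": {
  "rows": [
    [[0,0,0],[0,-1,30],87],
    [[0,0,0],[0,-1,50],87],
    [[0,0,0],[0,-1,60],87],
    [[0,0,0],[0,-1,64],87],
    [[0,0,0],[0,-1,64],87],
    [[0,0,0],[0,-1,64],87]
  ]
}}

```text
clock: 2.15
eef_pos: [0.5434, -0.117, 0.018]
tool_rot: [2.434, 1.983, 0.002]
ft_force: [-0.4, -0.0, -0.9]
gripper_width: 0.0871
finger_force: 0.0
```

```bash
python3 - <<'E'
from h import *
tool()
# path: plate pose interpolated to y=-75 in deck; tool = plate + R(0,-54.5)
for f,(x,y,a) in {'contact':(-13.6,-180.6,-8.18),'mid':(-8,-130,-4),'pre':(0,-75,0)}.items():
    a=np.radians(a); w=d2w(np.array([x,y])+rot(a)@[0,-54.5]); print(f); move(w,16.5,DECK[0]+a)
E
```

```text
t 2.15 world [ 543.4 -117.    18. ] deck [ -22.2 -247.8] yaw-deck deg -8.2 tilt 0.15 F [-0.4 -0.  -0.9] q [-0.35  0.25  1.85 -0.    1.04 -0.15]
contact
turn [ 0.14  0.02 -0.02] shift [13.2 -1.1  1.5]
mid
turn [ 0.14  0.03 -4.2 ] shift [64.2  1.2  1.5]
pre
turn [ 0.14  0.03 -8.2 ] shift [120.2   5.1   1.4]
```

Emit:
{"op": "step_arm", "data": {
  "rows": [
    [[0,0,0],[4,0,0],87],
    [[0,0,0],[8,0,0],87],
    [[0,0,0],[11,0,0],87],
    [[0,0,0],[13,0,0],87],
    [[0,0,0],[16,0,0],87],
    [[0,0,-0.5],[20,0,0],87],
    [[0,0,-1],[24,0,0],87],
    [[0,0,-1.5],[28,0,0],87],
    [[0,0,-2],[33,0,0],87],
    [[0,0,-2.5],[38,0.5,0],87],
    [[0,0,-3],[43,0.5,0],87],
    [[0,0,-3.5],[48,1,0],87],
    [[0,0,-4],[52,1,0],87],
    [[0,0,-4.2],[56,1,0],87],
    [[0,0,-4.2],[58,1,0],87],
    [[0,0,-4.2],[59,1,0],87],
    [[0,0,-4.2],[59,1,0],87]
  ]
}}

```text
clock: 3.57
eef_pos: [0.5551, -0.0582, 0.0162]
tool_rot: [-2.36, -2.073, 0.0]
ft_force: [0.1, -0.5, -0.2]
gripper_width: 0.0869
finger_force: 0.0
```

```bash
python3 - <<'E'
from h import *
tool(); im=save('wrist','wrist2.png'); c=manip.camera_info('wrist'); np.save('c2.npy',c,allow_pickle=True)
E
```

```text
t 3.57 world [555.1 -58.2  16.2] deck [ -14.1 -188.4] yaw-deck deg -3.94 tilt 0.0 F [ 0.1 -0.5 -0.2] q [-0.25  0.26  1.84 -0.    1.04 -0.12]
```

View pics/wrist2.png

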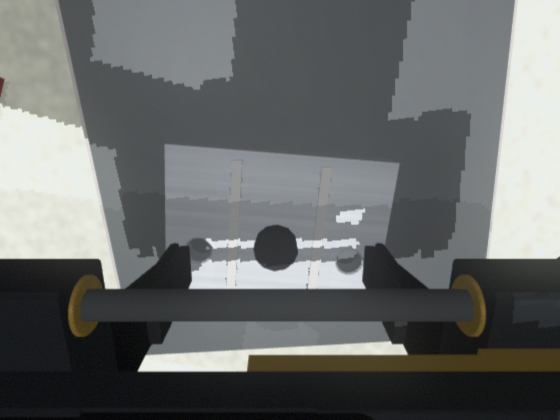

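The plate's front corners are at (165,145) and (399,163) and its holes at (200,247) and (348,262), so it is still turned relative to the tool. Computing its pose.

```bash
cat >> h.py <<'E'
def plate(cfile,pts,loc,z=.026):
    c=np.load(cfile,allow_pickle=True).item()
    th,t,r=rigid(loc,[px2w('wrist',u,v,z,c)[:2]*1e3 for u,v in pts])
    print('plate deck',w2d(t).round(1),'rot',np.degrees(th-DECK[0]).round(2),'res',r.round(1).tolist());return th,t
E
python3 - <<'E'
from h import *
plate('c2.npy',[(165,145),(399,163),(200,247),(348,262)],[(-60,45),(60,45),(-42,-12),(42,-12)])
for th in (0,):
    im=cv2.imread('pics/top1.png')
E
```

```text
plate deck [ -13.9 -181.3] rot -8.88 res [[-0.3, -1.1], [-0.4, 0.0], [1.3, 1.3], [-0.6, -0.3]]
```

```bash
python3 - <<'E'
from h import *
c=np.load('c2.npy',allow_pickle=True).item()
s=manip.state();M=Ro.from_rotvec(s['tool_rot']).as_matrix();p=np.array(s['eef_pos'])
C=-np.array(c['R']).T@np.array(c['t']); print('cam in tool mm',(M.T@(C-p)*1e3).round(1))
for tx in(0,9.5):
  for h in(-20,-10,0):
    print(tx,h,[w2px('wrist',p+M@np.array([tx,y,h])/1e3,c).round(0).tolist() for y in(-43.5,-58.5,43.5,58.5)])
E
```

```text
cam in tool mm [  77.4    0.  -189.7]
0 -20 [[193.0, 255.0], [165.0, 255.0], [360.0, 255.0], [388.0, 255.0]]
0 -10 [[197.0, 248.0], [170.0, 248.0], [355.0, 248.0], [383.0, 248.0]]
0 0 [[201.0, 241.0], [175.0, 241.0], [352.0, 241.0], [378.0, 241.0]]
9.5 -20 [[192.0, 239.0], [163.0, 239.0], [361.0, 238.0], [390.0, 238.0]]
9.5 -10 [[196.0, 232.0], [169.0, 232.0], [357.0, 232.0], [384.0, 232.0]]
9.5 0 [[200.0, 225.0], [174.0, 225.0], [353.0, 225.0], [379.0, 225.0]]
```

```bash
python3 - <<'E'
from h import *
im=save('top','top2.png'); s=save('scene','scene2.png')
a=cv2.resize(im[145:245,184:350,::-1],None,fx=3,fy=3,interpolation=cv2.INTER_CUBIC)
b=cv2.resize(s[170:280,180:340,::-1],None,fx=4,fy=4,interpolation=cv2.INTER_CUBIC)
cv2.imwrite('pics/crop2.png',b)
E
```

```text
(no output)
```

View pics/crop2.png

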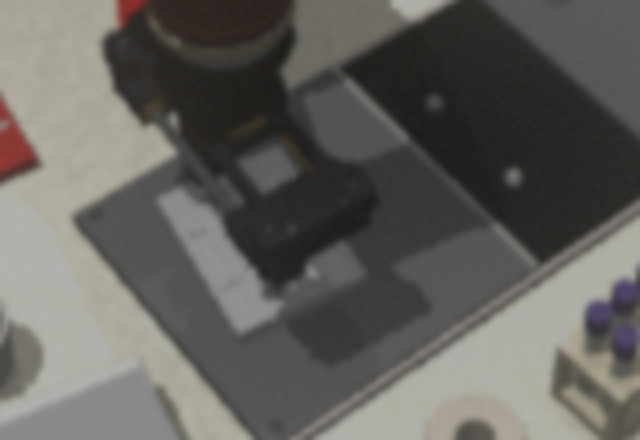

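The crop shows the fingers hovering over a plate that has not moved. The tips swing up when open, so they sit above the TCP. I'll lift off, go back behind the plate with a narrower opening, and feel for the apron.

Emit:
{"op": "step_arm", "data": {
  "rows": [
    [[0,0,0],[0,0,-30],87],
    [[0,0,0],[0,0,-55],87],
    [[0,0,1],[-10,0,-60],87],
    [[0,0,2],[-22,0,-60],70],
    [[0,0,3],[-35,0,-60],50],
    [[0,0,4.2],[-46,0,-60],50],
    [[0,0,4.2],[-52,0,-60],50],
    [[0,0,4.2],[-52,0,-60],50],
    [[0,0,4.2],[-52,0,-60],50],
    [[0,0,4.2],[-52,0,-60],50]
  ]
}}

```text
clock: 4.55
eef_pos: [0.548, -0.1098, 0.0755]
tool_rot: [-2.434, -1.984, 0.001]
ft_force: [-0.1, -0.1, 1.0]
gripper_width: 0.0523
finger_force: 0.0
```

```bash
python3 - <<'E'
from h import *
tool();print(manip.state()['gripper_width'])
th=-0.2033;pp=np.array([556.4,-50.4])
move(pp+rot(th)@[0,-59.5],25,th)
E
```

```text
t 4.55 world [ 548.  -109.8   75.5] deck [ -18.1 -240.3] yaw-deck deg -8.17 tilt 0.07 F [-0.1 -0.1  1. ] q [-0.34  0.18  1.81  0.    1.15 -0.14]
0.052291088313088
turn [-0.07 -0.03  0.01] shift [ 0.3 -3.7 50.5]
```

Emit:
{"op": "step_arm", "data": {
  "rows": [
    [[0,0,0],[0,-3.5,30],50],
    [[0,0,0],[-1,-3.5,50],50],
    [[0,0,0],[-1,-3.5,58],50],
    [[0,0,0],[-1,-3.5,61],50],
    [[0,0,0],[-1,-3.5,61],50],
    [[0,0,0],[-1,-3.5,61],50]
  ]
}}

```text
clock: 5.05
eef_pos: [0.5457, -0.1103, 0.0162]
tool_rot: [2.434, 1.985, 0.001]
ft_force: [0.3, 0.3, -0.4]
gripper_width: 0.0501
finger_force: 0.0
```

Emit:
{"op": "step_arm", "data": {
  "rows": [
    [[0,0,0],[0,0,1],50],
    [[0,0,0],[0,0,2],50],
    [[0,0,0],[0,0,2],50]
  ]
}}

```text
clock: 5.3
eef_pos: [0.5454, -0.1104, 0.014]
tool_rot: [2.434, 1.984, 0.001]
ft_force: [-0.8, 0.2, 0.2]
gripper_width: 0.0499
finger_force: 0.0
```

Emit:
{"op": "step_arm", "data": {
  "rows": [
    [[0,0,0],[0,0,1],50],
    [[0,0,0],[0,0,2],50],
    [[0,0,0],[0,0,2],50]
  ]
}}

```text
clock: 5.55
eef_pos: [0.5447, -0.1102, 0.0111]
tool_rot: [-2.435, -1.985, 0.0]
ft_force: [-1.1, 0.2, -0.4]
gripper_width: 0.0502
finger_force: 0.0
```

Emit:
{"op": "step_arm", "data": {
  "rows": [
    [[0,0,0],[0,0,1],50],
    [[0,0,0],[0,0,2],50],
    [[0,0,0],[0,0,2],50]
  ]
}}

```text
clock: 5.8
eef_pos: [0.5446, -0.1102, 0.0089]
tool_rot: [-2.435, -1.985, 0.0]
ft_force: [-0.9, -0.1, 0.9]
gripper_width: 0.05
finger_force: 0.0
```

Emit:
{"op": "step_arm", "data": {
  "rows": [
    [[0,0,0],[0,0,1],50],
    [[0,0,0],[0,0,2],50],
    [[0,0,0],[0,0,2],50]
  ]
}}

```text
clock: 6.05
eef_pos: [0.5446, -0.1102, 0.007]
tool_rot: [-2.435, -1.985, 0.0]
ft_force: [-0.1, 0.6, 0.3]
gripper_width: 0.0503
finger_force: 0.0
```

Emit:
{"op": "step_arm", "data": {
  "rows": [
    [[0,0,0],[0,0,1],50],
    [[0,0,0],[0,0,2],50],
    [[0,0,0],[0,0,2],50]
  ]
}}

```text
clock: 6.3
eef_pos: [0.5446, -0.1102, 0.005]
tool_rot: [-2.435, -1.985, 0.0]
ft_force: [-0.4, -0.3, 0.4]
gripper_width: 0.0498
finger_force: 0.0
```

Emit:
{"op": "step_arm", "data": {
  "rows": [
    [[0,0,0],[0,0,1],50],
    [[0,0,0],[0,0,2],50],
    [[0,0,0],[0,0,2],50]
  ]
}}

```text
clock: 6.55
eef_pos: [0.5446, -0.1102, 0.003]
tool_rot: [-2.435, -1.985, 0.0]
ft_force: [0.4, -0.4, 0.3]
gripper_width: 0.0499
finger_force: 0.0
```

Emit:
{"op": "step_arm", "data": {
  "rows": [
    [[0,0,0],[0,0,1],50],
    [[0,0,0],[0,0,1.5],50],
    [[0,0,0],[0,0,1.5],50]
  ]
}}

```text
clock: 6.8
eef_pos: [0.5447, -0.1102, 0.0016]
tool_rot: [-2.435, -1.985, 0.0]
ft_force: [-0.2, 0.4, 0.5]
gripper_width: 0.0499
finger_force: 0.0
```

Emit:
{"op": "step_arm", "data": {
  "rows": [
    [[0,0,0],[0,0,1],50],
    [[0,0,0],[0,0,1.5],50],
    [[0,0,0],[0,0,1.5],50]
  ]
}}

```text
clock: 7.05
eef_pos: [0.5447, -0.1102, 0.0001]
tool_rot: [-2.435, -1.985, 0.0]
ft_force: [0.8, 0.3, 0.7]
gripper_width: 0.0496
finger_force: 0.0
```

```bash
python3 - <<'E'
from h import *
tool(); im=save('wrist','wrist3.png')
s=save('scene','scene3.png')
c=manip.camera_info('wrist'); np.save('c3.npy',c,allow_pickle=True)
s2=cv2.resize(s[190:270,190:290,::-1],None,fx=5.2,fy=5.2,interpolation=cv2.INTER_CUBIC)
w=im[120:400,140:420,::-1]; w=cv2.resize(w,(416,416))
o=np.zeros((416,416+380,3),np.uint8); o[:,:416]=w; o[:,416:]=s2[:416,:380]
cv2.imwrite('pics/mix3.png',o)
E
```

```text
t 7.05 world [ 5.447e+02 -1.102e+02  1.000e-01] deck [ -21.4 -240.9] yaw-deck deg -8.15 tilt 0.01 F [0.8 0.3 0.7] q [-0.34  0.28  1.85 -0.    1.01 -0.14]
```

View pics/mix3.png

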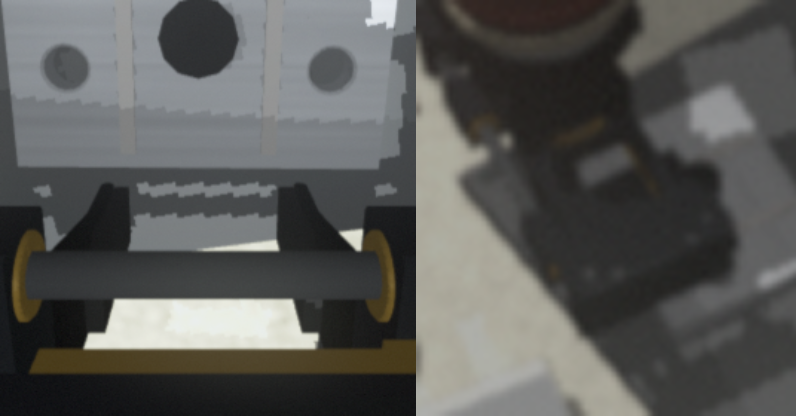

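The mix shows the plate's rear edge at row 165 and the fingertips at (115,185) and (290,185), about 8 mm behind it. Their scale of about 2 px/mm puts the tips some 26 mm above the stated TCP, which fits the lack of contact. I'll keep feeling downwards.

Emit:
{"op": "step_arm", "data": {
  "rows": [
    [[0,0,0],[0,0,2],50],
    [[0,0,0],[0,0,4],50],
    [[0,0,0],[0,0,4],50]
  ]
}}

```text
clock: 7.4
eef_pos: [0.5444, -0.1101, -0.0043]
tool_rot: [-2.435, -1.985, 0.001]
ft_force: [-0.2, 0.4, 0.3]
gripper_width: 0.05
finger_force: 0.0
```

Emit:
{"op": "step_arm", "data": {
  "rows": [
    [[0,0,0],[0,0,1],50],
    [[0,0,0],[0,0,2],50],
    [[0,0,0],[0,0,2],50]
  ]
}}

```text
clock: 7.65
eef_pos: [0.5446, -0.1102, -0.006]
tool_rot: [-2.435, -1.985, 0.0]
ft_force: [-0.7, -0.6, 0.6]
gripper_width: 0.0497
finger_force: 0.0
```

Emit:
{"op": "step_arm", "data": {
  "rows": [
    [[0,0,0],[0,0,1],50],
    [[0,0,0],[0,0,2],50],
    [[0,0,0],[0,0,2],50]
  ]
}}

```text
clock: 7.9
eef_pos: [0.5446, -0.1102, -0.008]
tool_rot: [-2.435, -1.985, 0.0]
ft_force: [-0.0, -0.5, 0.5]
gripper_width: 0.0503
finger_force: 0.0
```

Emit:
{"op": "step_arm", "data": {
  "rows": [
    [[0,0,0],[0,0,1],50],
    [[0,0,0],[0,0,1],50]
  ]
}}

```text
clock: 8.07
eef_pos: [0.5447, -0.1102, -0.0089]
tool_rot: [-2.435, -1.985, 0.0]
ft_force: [-0.4, -0.1, -0.4]
gripper_width: 0.0501
finger_force: 0.0
```

Emit:
{"op": "step_arm", "data": {
  "rows": [
    [[0,0,0],[0,0,1],50],
    [[0,0,0],[0,0,1],50]
  ]
}}

```text
clock: 8.23
eef_pos: [0.5447, -0.1102, -0.0099]
tool_rot: [-2.435, -1.985, 0.0]
ft_force: [0.3, -0.8, -0.7]
gripper_width: 0.05
finger_force: 0.0
```

Emit:
{"op": "step_arm", "data": {
  "rows": [
    [[0,0,0],[0,0,1],50],
    [[0,0,0],[0,0,1],50]
  ]
}}

```text
clock: 8.4
eef_pos: [0.5447, -0.1102, -0.0109]
tool_rot: [-2.435, -1.985, 0.0]
ft_force: [-1.0, -0.5, -0.8]
gripper_width: 0.0502
finger_force: 0.0
```

Emit:
{"op": "step_arm", "data": {
  "rows": [
    [[0,0,0],[0,0,1],50],
    [[0,0,0],[0,0,1],50]
  ]
}}

```text
clock: 8.57
eef_pos: [0.5447, -0.1102, -0.0119]
tool_rot: [-2.435, -1.985, 0.0]
ft_force: [-0.1, -0.0, -0.2]
gripper_width: 0.0499
finger_force: 0.0
```

Emit:
{"op": "step_arm", "data": {
  "rows": [
    [[0,0,0],[0,0,1],50],
    [[0,0,0],[0,0,1],50]
  ]
}}

```text
clock: 8.73
eef_pos: [0.5448, -0.1102, -0.0128]
tool_rot: [2.435, 1.985, 0.0]
ft_force: [0.1, 0.2, 0.1]
gripper_width: 0.0499
finger_force: 0.0
```

Emit:
{"op": "step_arm", "data": {
  "rows": [
    [[0,0,0],[0,0,1],50],
    [[0,0,0],[0,0,1],50]
  ]
}}

```text
clock: 8.9
eef_pos: [0.5449, -0.1103, -0.0129]
tool_rot: [-2.435, -1.985, 0.0]
ft_force: [-3.2, 0.6, 8.2]
gripper_width: 0.05
finger_force: 3.8
```

Emit:
{"op": "step_arm", "data": {
  "rows": [
    [[0,0,0],[0,0,1],50],
    [[0,0,0],[0,0,1],50]
  ]
}}

```text
clock: 9.07
eef_pos: [0.5449, -0.1103, -0.013]
tool_rot: [-2.435, -1.985, 0.001]
ft_force: [-7.8, 1.7, 15.8]
gripper_width: 0.0501
finger_force: 7.8
```

Contact with the apron came at TCP z = -12.8 mm, so the tips are 26.8 mm above the TCP. I'll raise 2 mm clear and then push.

Emit:
{"op": "step_arm", "data": {
  "rows": [
    [[0,0,0],[0,0,-2],50],
    [[0,0,0],[0,0,-4],50],
    [[0,0,0],[0,0,-4],50]
  ]
}}

```text
clock: 9.32
eef_pos: [0.5451, -0.1103, -0.0104]
tool_rot: [2.435, 1.985, 0.001]
ft_force: [-0.6, -0.8, 0.4]
gripper_width: 0.0503
finger_force: 0.0
```

```bash
python3 - <<'E'
from h import *
tool()
for f,(x,y,a) in {'contact':(-13.6,-180.6,-8.18),'mid':(-8,-130,-4),'pre':(0,-80,0)}.items():
    a=np.radians(a); w=d2w(np.array([x,y])+rot(a)@[0,-54.5]); print(f); move(w,-11,DECK[0]+a)
E
```

```text
t 9.32 world [ 545.1 -110.3  -10.4] deck [ -21. -241.] yaw-deck deg -8.15 tilt 0.04 F [-0.6 -0.8  0.4] q [-0.34  0.3   1.85  0.    0.99 -0.14]
contact
turn [0.04 0.   0.03] shift [ 6.4 -1.3  0.6]
mid
turn [ 0.04  0.01 -4.15] shift [57.4  1.   0.6]
pre
turn [ 0.04  0.01 -8.15] shift [108.4   5.6   0.6]
```

Emit:
{"op": "step_arm", "data": {
  "rows": [
    [[0,0,0],[2,-1.3,0.3],50],
    [[0,0,0],[4,-1.3,0.3],50],
    [[0,0,0],[6,-1.3,0.3],50],
    [[0,0,0],[9,-1.2,0.3],50],
    [[0,0,-0.4],[12,-1,0.3],50],
    [[0,0,-0.8],[16,-0.8,0.3],50],
    [[0,0,-1.2],[20,-0.6,0.3],50],
    [[0,0,-1.5],[24,-0.4,0.3],50],
    [[0,0,-1.8],[28,-0.3,0.3],50],
    [[0,0,-2.1],[32,-0.1,0.3],50],
    [[0,0,-2.4],[36,0.1,0.3],50],
    [[0,0,-2.7],[40,0.3,0.3],50],
    [[0,0,-3.1],[44,0.5,0.3],50],
    [[0,0,-3.5],[48,0.7,0.3],50],
    [[0,0,-3.9],[52,0.8,0.3],50],
    [[0,0,-4.1],[55,0.9,0.3],50],
    [[0,0,-4.1],[57,1,0.3],50],
    [[0,0,-4.1],[57,1,0.3],50]
  ]
}}

```text
clock: 10.82
eef_pos: [0.5574, -0.054, -0.011]
tool_rot: [-2.362, -2.071, -0.001]
ft_force: [0.8, 0.1, -1.3]
gripper_width: 0.0501
finger_force: 0.0
```

```bash
python3 - <<'E'
from h import *
tool(); im=save('wrist','wrist4.png'); c=manip.camera_info('wrist'); np.save('c4.npy',c,allow_pickle=True)
E
```

```text
t 10.82 world [557.4 -54.  -11. ] deck [ -12.1 -184.1] yaw-deck deg -4.04 tilt 0.02 F [ 0.8  0.1 -1.3] q [-0.24  0.31  1.84  0.    0.99 -0.11]
```

View pics/wrist4.png

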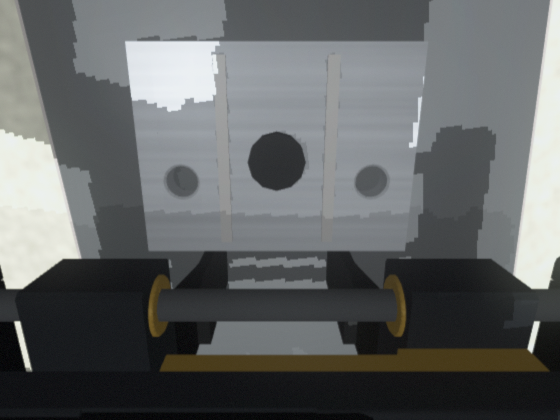

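The plate now lies square against the fingers. Its corners are at (126,42), (427,41), (148,251) and (411,250), and its holes at (182,181) and (372,181).

```bash
python3 - <<'E'
from h import *
th,t=plate('c4.npy',[(126,42),(427,41),(148,251),(411,250),(182,181),(372,181)],[(-60,45),(60,45),(-60,-45),(60,-45),(-42,-12),(42,-12)])
s=manip.state();p=np.array(s['eef_pos'][:2])*1e3
off=rot(th).T@(p-t);print('tool in plate',off)
for x,y in((0,-80),(0,-60),(0,-3),(0,0)):
    print(x,y);move(d2w(np.array([x,y])+off),-11,DECK[0])
E
```

```text
plate deck [  -7.5 -129.2] rot -3.71 res [[0.1, -0.0], [-0.6, -0.3], [-1.1, 0.2], [2.2, -0.5], [-0.3, 0.6], [-0.3, 0.0]]
tool in plate [ -0.88041962 -55.25925808]
0 -80
turn [ 0.02 -0.02 -4.05] shift [49.7  7.6  0.1]
0 -60
turn [ 0.02 -0.02 -4.05] shift [69.6  6.2  0.1]
0 -3
turn [ 0.02 -0.02 -4.05] shift [1.265e+02 2.200e+00 1.000e-01]
0 0
turn [ 0.02 -0.02 -4.05] shift [1.295e+02 2.000e+00 1.000e-01]
```

Emit:
{"op": "step_arm", "data": {
  "rows": [
    [[0,0,-0.3],[3,0.5,0],50],
    [[0,0,-0.6],[7,1,0],50],
    [[0,0,-0.9],[11,1.7,0],50],
    [[0,0,-1.2],[15,2.3,0],50],
    [[0,0,-1.6],[19,2.9,0],50],
    [[0,0,-2],[23,3.5,0],50],
    [[0,0,-2.4],[27,4.1,0],50],
    [[0,0,-2.7],[31,4.7,0],50],
    [[0,0,-3],[35,5.3,0],50],
    [[0,0,-3.4],[39,5.9,0],50],
    [[0,0,-3.7],[43,6.5,0],50],
    [[0,0,-4],[47,7.2,0],50],
    [[0,0,-4],[51,7.2,0],50],
    [[0,0,-4],[55,7,0],50],
    [[0,0,-4],[58,6.8,0],50],
    [[0,0,-4],[61,6.6,0],50],
    [[0,0,-4],[62,6.5,0],50],
    [[0,0,-4],[62,6.5,0],50]
  ]
}}

```text
clock: 12.37
eef_pos: [0.5718, 0.0065, -0.0111]
tool_rot: [-2.288, -2.152, -0.001]
ft_force: [0.5, 0.6, 0.5]
gripper_width: 0.0502
finger_force: 0.2
```

```bash
python3 - <<'E'
from h import *
tool(); im=save('wrist','wrist5.png'); c=manip.camera_info('wrist'); np.save('c5.npy',c,allow_pickle=True)
for p in((-42,-12),(42,-12)): print('pin pred',w2px('wrist',[*d2w(p)/1e3,.0135],c))
E
```

```text
t 12.37 world [571.8   6.5 -11.1] deck [  -1.3 -122.8] yaw-deck deg -0.04 tilt 0.03 F [0.5 0.6 0.5] q [-0.13  0.33  1.81  0.    1.   -0.07]
pin pred [180.00216509  18.56296155]
pin pred [379.33615324  18.24835766]
```

View pics/wrist5.png

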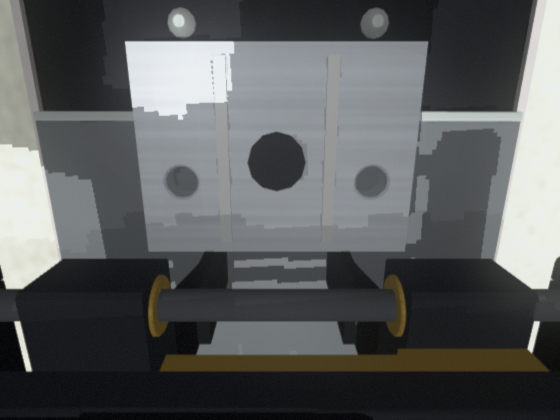

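The plate is square. Its holes are at (182,181) and (372,181), the front corners at (126,42) and (427,41), and the rear corners at (148,251) and (407,250). The pin tips show at (180,20) and (376,20), just past the front edge.

```bash
python3 - <<'E'
from h import *
th,t=plate('c5.npy',[(126,42),(427,41),(148,251),(407,250),(182,181),(372,181)],[(-60,45),(60,45),(-60,-45),(60,-45),(-42,-12),(42,-12)])
c=np.load('c5.npy',allow_pickle=True).item()
w=[px2w('wrist',u,v,.0135,c)[:2]*1e3 for u,v in((180,20),(376,20))]
a,b,r=rigid([(-42,-12),(42,-12)],w);print('seat in deck frame',w2d(b),np.degrees(a-DECK[0]),r)
h=[px2w('wrist',u,v,.026,c)[:2]*1e3 for u,v in((182,181),(372,181))]
h2,t2,r2=rigid([(-42,-12),(42,-12)],h);print('plate by holes',w2d(t2),np.degrees(h2-DECK[0]),r2)
im=cv2.imread('pics/wrist5.png',0)
for n,(x0,y0,x1,y1) in {'p1':(165,5,197,38),'p2':(360,5,392,38),'h1':(160,162,204,200),'h2':(350,162,394,200)}.items():
    s=im[y0:y1,x0:x1].astype(float); m=(s>100) if n[0]=='p' else (s<110)
    ys,xs=np.nonzero(m);print(n,xs.mean()+x0,ys.mean()+y0,m.sum(),xs.min()+x0,xs.max()+x0,ys.min()+y0,ys.max()+y0)
E
```

```text
plate deck [ -1.2 -67.5] rot 0.12 res [[0.3, -0.3], [-0.5, -0.3], [-0.6, 0.0], [0.7, -0.0], [0.0, 0.4], [-0.1, 0.1]]
seat in deck frame [-0.68185211 -0.60504109] -0.08154643717653898 [[ 0.65337456 -0.04057646]
 [-0.65337456  0.04057646]]
plate by holes [ -1.19762525 -67.23080361] -0.08995551480929408 [[ 0.04389853 -0.00273269]
 [-0.04389853  0.00273269]]
p1 181.08722741433021 22.50778816199377 642 168 195 8 36
p2 376.94607843137254 19.112745098039216 204 370 384 10 27
h1 181.55825864276568 181.15877080665814 781 166 197 166 196
h2 370.73806451612904 181.1058064516129 775 355 386 166 196
```

Emit:
{"op": "step_arm", "data": {
  "rows": [
    [[0,0,0],[3,0,0],50],
    [[0,0,0],[6,0,0],50],
    [[0,0,0],[10,0,0],50],
    [[0,0,0],[14,0.1,0],50],
    [[0,0,0],[18,0.1,0],50],
    [[0,0,0],[22,0.2,0],50],
    [[0,0,0],[26,0.2,0],50],
    [[0,0,0],[30,0.3,0],50],
    [[0,0,0],[34,0.3,0],50],
    [[0,0,0],[38,0.4,0],50],
    [[0,0,0],[42,0.4,0],50],
    [[0,0,0],[45,0.5,0],50],
    [[0,0,0],[48,0.5,0],50],
    [[0,0,0],[51,0.5,0],50],
    [[0,0,0],[54,0.5,0],50],
    [[0,0,0],[57,0.5,0],50],
    [[0,0,0],[59,0.5,0],50],
    [[0,0,0],[61,0.5,0],50],
    [[0,0,0],[61,0.5,0],50]
  ]
}}

```text
clock: 14.0
eef_pos: [0.576, 0.0675, -0.0112]
tool_rot: [-2.288, -2.152, -0.0]
ft_force: [0.1, 0.3, 0.6]
gripper_width: 0.05
finger_force: 0.0
```

Emit:
{"op": "step_arm", "data": {
  "rows": [
    [[0,0,0],[0.7,0,0],50],
    [[0,0,0],[1.4,0,0],50],
    [[0,0,0],[2.1,0,0],50],
    [[0,0,0],[2.8,0,0],50],
    [[0,0,0],[3.5,0,0],50],
    [[0,0,0],[4.2,0,0],50],
    [[0,0,0],[4.9,0,0],50],
    [[0,0,0],[5.3,0,0],50],
    [[0,0,0],[5.3,0,0],50],
    [[0,0,0],[5.3,0,0],50]
  ]
}}

```text
clock: 14.83
eef_pos: [0.5764, 0.0722, -0.011]
tool_rot: [-2.289, -2.152, -0.0]
ft_force: [-1.0, -0.3, 1.1]
gripper_width: 0.0499
finger_force: 0.0
```

```bash
python3 - <<'E'
from h import *
tool(); im=save('wrist','wrist6.png'); c=manip.camera_info('wrist'); np.save('c6.npy',c,allow_pickle=True)
for z in(.019,.026):
  print(z,[w2px('wrist',[*(d2w(np.array(p)+[-.7,-.6]))/1e3,z],c).round(0).tolist() for p in((-60,45),(60,45),(-60,-45),(60,-45),(-42,-12),(42,-12))])
E
```

```text
t 14.83 world [576.4  72.2 -11. ] deck [ -0.7 -57. ] yaw-deck deg -0.05 tilt 0.0 F [-1.  -0.3  1.1] q [-0.01  0.35  1.79  0.    1.    0.05]
0.019 [[131.0, 41.0], [421.0, 40.0], [153.0, 243.0], [400.0, 242.0], [185.0, 176.0], [368.0, 176.0]]
0.026 [[124.0, 38.0], [428.0, 38.0], [148.0, 248.0], [405.0, 248.0], [181.0, 179.0], [372.0, 179.0]]
```

View pics/wrist6.png

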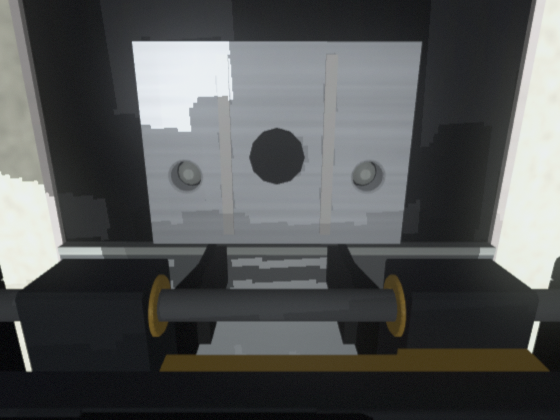

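The plate is down. Its corners at (133,41), (421,41), (153,243) and (401,243) match the prediction for a plate top at 19 mm, and the pins show inside both holes. Backing off and up.

Emit:
{"op": "step_arm", "data": {
  "rows": [
    [[0,0,0],[-4,0,0],50],
    [[0,0,0],[-10,0,0],50],
    [[0,0,0],[-20,0,0],50],
    [[0,0,0],[-25,0,-15],50],
    [[0,0,0],[-25,0,-45],50],
    [[0,0,0],[-25,0,-80],50],
    [[0,0,0],[-25,0,-110],50],
    [[0,0,0],[-25,0,-110],50],
    [[0,0,0],[-25,0,-110],50],
    [[0,0,0],[-25,0,-110],50]
  ]
}}

```text
clock: 15.72
eef_pos: [0.5744, 0.0465, 0.0984]
tool_rot: [-2.289, -2.151, 0.001]
ft_force: [-1.7, -0.0, -0.8]
gripper_width: 0.0499
finger_force: 0.0
```

```bash
python3 - <<'E'
from h import *
tool(); im=save('wrist','wrist7.png'); c=manip.camera_info('wrist')
P=np.array([w2px('wrist',[*(d2w(np.array(p)+[-.7,-.6]))/1e3,.019],c) for p in((-60,45),(60,45),(60,-45),(-60,-45))])
print('pred',P.round(0).tolist())
g=cv2.cvtColor(im,cv2.COLOR_RGB2GRAY)
m=np.zeros_like(g); cv2.fillPoly(m,[P.astype(int)],255)
m2=cv2.dilate(m,np.ones((13,13)))-cv2.dilate(m,np.ones((5,5))); e=cv2.erode(m,np.ones((5,5)))-cv2.erode(m,np.ones((13,13)))
# ring inside bright, ring outside dark if plate sits at prediction
print('inside ring 10%%',np.percentile(g[e>0],[2,10,50]),'outside ring',np.percentile(g[m2>0],[50,80,90]))
a=cv2.imread('pics/top1.png').astype(int); b=save('top','top4.png')[:,:,::-1].astype(int)
d=abs(a-b).max(2)
for n,(x,y) in dict(jar=(210,172),vial=(208,215),tip=(375,185),cup=(377,221),bottle=(228,125),rack=(271,127),roll=(315,134),scan=(130,200)).items(): print(n,np.median(d[y-12:y+12,x-12:x+12]),np.percentile(d[y-12:y+12,x-12:x+12],90))
E
```

```text
t 15.72 world [574.4  46.5  98.4] deck [ -1.2 -82.7] yaw-deck deg -0.09 tilt 0.03 F [-1.7 -0.  -0.8] q [-0.06  0.19  1.75 -0.    1.2   0.01]
pred [[191.0, 26.0], [365.0, 26.0], [357.0, 156.0], [199.0, 157.0]]
inside ring 10%% [132. 143. 148.] outside ring [ 53.  71. 110.]
jar 8.0 14.0
vial 9.0 31.0
tip 11.0 12.0
cup 12.0 15.0
bottle 8.0 14.0
rack 10.0 14.0
roll 14.0 15.0
scan 13.0 14.0
```

The plate is where predicted, the bystanders have not moved, and the arm is clear.

```bash
python3 -c "
from workcell import manip
print(manip.sign_off())"
```

```text
the job is handed in; nothing more can be done
None
```

The adapter plate sits flat on the nest floor with both holes over the pins, pushed only by its rear edge; the job was handed in at about 16 s with the arm clear and no bystander seen to have moved.

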